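# Set up the jar mixer for the blue pigment

## Robot

A 6-joint arm with a two-finger parallel gripper is mounted at the origin on a cart in front of the work surface, level with it; the furniture and walls round the work are solid. World frame = base frame: x ahead of the robot, y to its left, z up, the work surface at z = 0. Lengths are in m, angles in rad, forces in N, time in s.
With the tool pointing down it reaches from about 0.375 to 0.925 m from the base axis. Payload 5.7 kg.
Tool frame: the origin (TCP) lies on the front face of the gripper's body, between the roots of the fingers; the fingertips stand 80 mm ahead of it and the grasp point (between the pads) lies 61 mm ahead of it; x points along the fingers, y is the direction in which the jaws open and shut, and the axes are right-handed (so a half turn about x gives the same grasp; the last joint's range is limited). The gripper opens to 88 mm and grips with 3 to 60 N. Pads are 20 mm wide; open, the fingers measure 115 mm over their backs; the gripper's body (75 mm by 178 mm) begins 61 mm behind the grasp point.
Start: joints at [-1.454, 0.359, 1.51, -0, 1.272, -0.115], TCP at [0.138, -0.584, 0.303] pointing down, gripper open.
Joint ranges: [-2.97, 2.97], [-1.01, 2.36], [0.21, 2.38], [-0.96, 4.11], [0.2, 2.71], [-2.98, 2.98]. Speed limits (rad/s): [2.39, 2.39, 3.14, 3.14, 3.14, 3.14].

## Interface

Orientations are given as a 3x3 rotation matrix whose columns are the frame's x, y, z axes.
In Python, from cell import arm gives the robot as it stands.
- The arm moves only by the shell command python3 -m handwheel 'ROWS' [FORCE]. ROWS is JSON, a list of rows, each a list of 5 numbers: the opening, from -1 (shut) to 1 (fully open), then the shift along the tool's x, y, z in m, then the turn about the tool's x in degrees. In form: [[hand, dx, dy, dz, roll], ...]. A call has 1 to 12 rows; each row shifts and turns the pose as measured when the row begins, along the tool's axes as they then stand; what a row does not reach is not made up. A row lasts 1/12 s, in which the tool goes at most 41.7 mm and 7.16 degrees, less where a joint would pass 70% of its speed; a pose out of reach is approached as far as the arm can. A call is refused whole if a number of a shift passes 0.0417 or a number of a turn 7.16, either way. A call with a gripper value outside its range is refused whole. The fingers move at their own pace and stop on an object; FORCE is the grip in N (left out, the last holds). Time passes only in rows, so rows that do not move let the fingers close. It gives the time, the measured TCP pose, the force and the opening at its end, in the units of the state.
- arm.state(): the state, without advancing time (a new reading comes with each control period).
- arm.get_image(name): name is "scene" or "top" or "wrist"; returns the picture (480x640x3 uint8, red, green, blue); there is no depth.
- arm.calibration(name): a dict with "K" (3x3 intrinsics, pixels), "distortion" ([k1, k2, p1, p2, k3] as OpenCV has them; the pictures are not rectified), "world_from_camera" (4x4, takes a point from camera to world coordinates). Camera axes: x right, y down, z forward; pixel columns grow to the right and rows downward; lengths in m; the calibration is good to about 2 mm. A picture is of the moment at which its call begins: read the wrist's pose just before it. calibration takes no time and is no camera call; for the wrist camera it gives the pose at the moment of the call.
- arm.hand_in(): hands the job in, once; it reports no verdict.
Trained networks look in the newest picture that a camera, given by its name, has taken for a name from the list of things; names that differ only in an ending like _2 or _b are one class to them, and where a whole thing is asked for, a point or a joint stands for the part that bears it (a point fixed in the world has none). Each returns a list of dicts, best first, with "p" (0 to 1); they miss things now and then, are a little off and sometimes report something else, mostly with a low value. They report only what shows in the picture. A call takes as long as a camera call. They do not tell look-alikes from the thing itself.
- arm.regions_of(camera, name): "mask" (480x640 bool, what is visible of it) and "xy" ([column, row] in pixels, amid what is visible of it).
The state is a dict: "time": time; "joint_positions": joint angles; "qvel": joint speeds; "tau": joint torques, N m; "ee_pos": TCP position; "orientation": TCP orientation; "wrist_force": force on the tool from outside, world axes, zero at the start; "moment": the same for the moment, N m; "width": opening from 0.0 (shut) to 1.0 (fully open).
Only numpy, scipy, OpenCV 4.12 (cv2) and the standard library are available. Lean on these libraries where they do the work, as an engineer would, in place of code of your own. Each camera call takes 0.05 s, during which the arm holds its last target.

## Task

Get the jar of blue pigment that stands in the front group of three jars ready to mix (not the jars along the back): stand it upright in the round rubber cup of the grey jar mixer and let go of it. Then turn the mixer's selector knob until it clicks in with its pointer at the blue pip, and only after that press the orange start button fully down and release it. Leave the other things where they are.

Things in the scene. Friction and masses are not known exactly. Their poses are not given: they have to be found in the camera images.
- mixer: Jar mixer, fixed: grey housing 180 (its x) x 230 mm (its y), deck 45 mm high. Origin: centre of its footprint on the worktop; x to its back, y to its left, z up. Rubber cup on the left of the deck; on the right a control panel raised to 70 mm (x -30 to 90, y -114 to -6 mm) with the selector knob; on the low deck in front of the panel the orange start button.
- cup (a point): Centre of the inner floor of the black rubber cup, 48 mm above the worktop, at (0, 65) mm in the mixer's frame. The cup is 64 mm wide inside, its wall 4 mm thick, its rim 6 mm above this floor. The panel's wall is 71 mm from this point on the right, so fingers that close along the mixer's x have the most room.
- selector (a joint): Selector angle about the vertical: 0 as found (off, pointer to the mixer's back), positive anticlockwise from above. Clicks into five stops 36 degrees apart: -1.257, -0.628, 0, 0.628, 1.257 rad; end stops at +-1.31. Passing a click takes about 0.05 N m; let go within 15 degrees of a stop, it settles there by itself.
- selector_grip (a point): On the selector's axis, at (25, -60) mm in the mixer's frame, 94 mm above the worktop, 24 above the panel. x runs along the bar to its pointer end (white line) and turns with the knob. Grey grip bar: 42 mm long (x), 12 thick (y), up to 35 mm above the panel, on a black skirt 48 mm wide, 8 high. Grasp it across its thickness from above, fingertips over 9 mm above the panel.
- pointer (a point): The point 38 mm out from the selector's axis at panel height (70 mm) to which its pointer points; it turns with the knob. When the selector is at a pip this point lies on that pip.
- pip_blue: Blue setting pip, a round plastic button 14 mm across and 3 mm high on the panel, 38 mm from the selector's axis, at one of the four stops other than off; which of them it is varies. Yellow, red and green pips are at the other three. Origin: centre of its underside, on the panel.
- start (a joint): Travel of the start button: 0 up, 0.006 m fully down; a spring that needs about 5 N to go fully down, and pushes it up again.
- start_top (a point): Centre of the top of the orange start button, 26 mm in diameter, at (-62, -60) mm in the mixer's frame and 67 mm above the worktop; it stands 10 mm above its black collar (42 mm wide). Press straight down.
- blue_jar: Closed round glass jar with blue-violet powder and a white lid, 48 mm in diameter and 58 mm high, about 0.13 kg. Origin: centre of its underside, z up. The glass body reaches up to 50 mm, the lid above it is 42 mm wide; grasp the body. It starts upright on the worktop in any of three places in the front group, with the ochre and the cream jar; a like jar at the back of the worktop is not meant.
- ochre_jar: Bystander: jar of ochre powder with a black lid, 52 mm in diameter, 62 mm high; origin at the centre of its underside.
- cream_jar: Bystander: jar with cream contents and a white lid, 60 mm in diameter, 75 mm high; origin at the centre of its underside.
- wax_block: Bystander: yellow wax block, 40 x 55 x 18 mm; origin at the centre of its underside.
- bone_folder: Bystander: flat ivory-coloured folder, 22 x 140 x 9 mm; origin at the centre of its underside.
There are look-alikes about, which are no part of the job. Leave any green or yellow look-alike of the blue_jar alone.

How it is judged:
By the outcome, as a careful person would: the job done as asked, in the order asked, and still so for the second after the job is handed in, with the robot touching nothing.
It also fails if it takes over 64 s, if anything falls off the work surface, if the arm or the gripper's body presses on something with over 40 N, if the wrist force passes 120 N, or if a joint passes its speed limit or range.

## Working session

There is one attempt and no reset: what is moved stays moved. The work goes in short steps, Python scripts to look and compute and a shell command to move; the robot and the scene stay as the last step left them, time stands still between calls to the robot, and variables do not carry over. Pictures are saved under pics/ and viewed, and the job is handed in when it is done.

```bash
mkdir -p pics; ls; python3 - <<'E'
from cell import arm
import cv2
s=arm.state();print(s)
for n in("scene","top"):
    im=arm.get_image(n);cv2.imwrite(f"pics/{n}0.png",im[:,:,::-1])
    c=arm.calibration(n);print(n,c)
E
```

```text
pics
{'time': 0.0, 'joint_positions': array([-1.45406366e+00,  3.59466047e-01,  1.51143426e+00, -7.79556195e-06,
        1.27252655e+00, -1.15098681e-01]), 'qvel': array([ 0.00014694, -0.00054936,  0.00010054, -0.00100454, -0.00076524,
       -0.00047792]), 'tau': array([-1.93850894e-03, -5.15372837e+01, -2.70724136e+01,  6.73159864e-02,
        3.52692429e-02, -1.40721118e-04]), 'ee_pos': array([ 0.13778176, -0.58339187,  0.30183198]), 'orientation': array([[-2.21026510e-04,  2.29762297e-01, -9.73246751e-01],
       [ 1.82085575e-03, -9.73245069e-01, -2.29762313e-01],
       [-9.99998318e-01, -1.82292551e-03, -2.03251039e-04]]), 'wrist_force': array([-0.08636911, -1.31674828, -0.46886776]), 'moment': array([ 0.01137646, -0.00768534, -0.01593519]), 'width': 1.0018348026266344}
scene {'K': array([[575.78830596,   0.        , 320.12466914],
       [  0.        , 575.78830596, 238.5452277 ],
       [  0.        ,   0.        ,   1.        ]]), 'distortion': array([-0.05059805,  0.        ,  0.        ,  0.        ,  0.        ]), 'world_from_camera': array([[-8.74827462e-01, -2.56884407e-01,  4.10715611e-01,
         7.24339817e-02],
       [-4.84433669e-01,  4.65589287e-01, -7.40642043e-01,
         1.14755233e+00],
       [-9.65396824e-04, -8.46898470e-01, -5.31753750e-01,
         7.45185571e-01],
       [ 0.00000000e+00,  0.00000000e+00,  0.00000000e+00,
         1.00000000e+00]])}
top {'K': array([[500.7444493 ,   0.        , 322.17458803],
       [  0.        , 500.7444493 , 231.81970126],
       [  0.        ,   0.        ,   1.        ]]), 'distortion': array([-0.00187453,  0.        ,  0.        ,  0.        ,  0.        ]), 'world_from_camera': array([[ 0.02813771, -0.99591531,  0.08579602,  0.49729618],
       [-0.99957413, -0.02869715, -0.00529405,  0.23848883],
       [ 0.00773452, -0.08561052, -0.99629866,  1.26613755],
       [ 0.        ,  0.        ,  0.        ,  1.        ]])}
```

View pics/scene0.png

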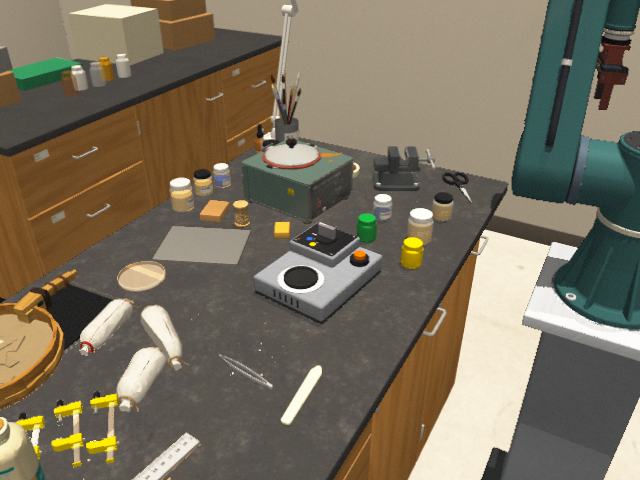

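View pics/top0.png

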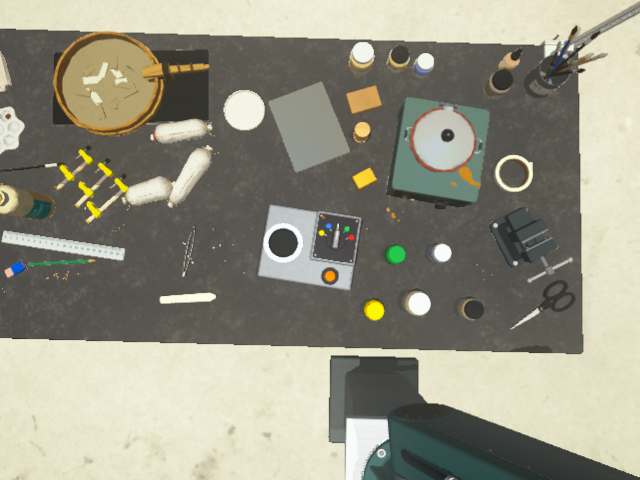

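The front group, as seen in top/scene pixels, holds three jars:
- White lid at top (441,253), scene (383,207): small, bluish glass. This fits blue_jar.
- White lid at top (417,303): larger, fits the cream jar.
- Black lid at top (471,308): fits the ochre jar.

The back row has a blue-like jar at top (424,65), which is not meant. The green (396,254) and yellow (374,310) jars are look-alikes. I'll confirm with crops and measure.

```bash
cat > h.py <<'E'
import numpy as np,cv2
from cell import arm
def ray2z(cam,uv,z,c=None):
    c=c or arm.calibration(cam)
    p=cv2.undistortPoints(np.array([[uv]],float),c["K"],c["distortion"])[0,0]
    T=c["world_from_camera"];d=T[:3,:3]@np.array([p[0],p[1],1]);o=T[:3,3]
    return o+d*(z-o[2])/d[2]
def proj(cam,P,c=None):
    c=c or arm.calibration(cam);T=np.linalg.inv(c["world_from_camera"])
    r,_=cv2.Rodrigues(T[:3,:3])
    return cv2.projectPoints(np.atleast_2d(np.array(P,float)),r,T[:3,3],c["K"],c["distortion"])[0][:,0]
E
python3 - <<'E'
from h import *
s=cv2.imread("pics/scene0.png");t=cv2.imread("pics/top0.png")
a=cv2.resize(s[170:310,250:450],(800,560),interpolation=cv2.INTER_CUBIC);cv2.imwrite("pics/c1.png",a)
b=cv2.resize(t[195:325,250:450],(800,520),interpolation=cv2.INTER_CUBIC);cv2.imwrite("pics/c2.png",b)
for n in("blue_jar","ochre_jar","cream_jar","mixer","cup","selector_grip","start_top","pip_blue"):
    for cam in("top","scene"):
        for r in arm.regions_of(cam,n)[:5]: print(n,cam,round(r["p"],2),np.round(r["xy"],1),r["mask"].sum())
print(arm.state()["time"])
E
```

```text
blue_jar top 0.88 [372.4 309.8] 321
blue_jar top 0.7 [441.8 253. ] 343
blue_jar top 0.65 [396.1 253.4] 325
blue_jar top 0.65 [414.9 301.5] 596
blue_jar scene 0.9 [381.1 207.5] 421
blue_jar scene 0.87 [367.2 229.2] 509
blue_jar scene 0.8 [414.1 249.9] 602
ochre_jar top 0.91 [469.7 308.7] 446
ochre_jar top 0.66 [327.  274.4] 86
ochre_jar scene 0.91 [441.4 207.3] 527
cream_jar top 0.9 [419.7 302.6] 597
cream_jar scene 0.61 [420.3 225.5] 765
mixer scene 0.68 [317.  274.5] 7347
mixer scene 0.38 [360.  255.5] 80
mixer scene 0.33 [420.2 226.9] 722
cup top 0.87 [310.5 248.5] 6813
cup scene 0.78 [319.9 272.5] 7512
selector_grip top 0.85 [338.5 240.4] 313
start_top top 0.61 [327.9 278.2] 77
start_top top 0.58 [335.  239.6] 311
start_top scene 0.54 [358.3 252.6] 77
start_top scene 0.21 [303.6 394.4] 829
start_top scene 0.2 [382.  207.7] 460
0.9
```

View pics/c1.png

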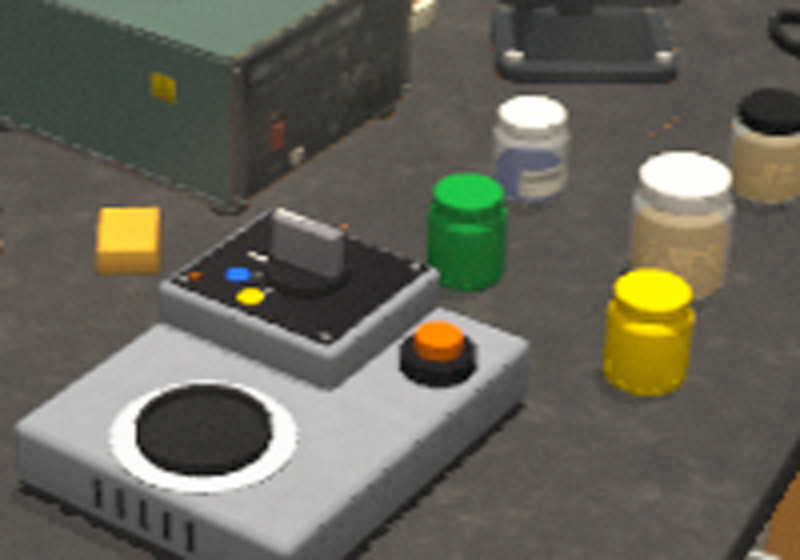

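View pics/c2.png

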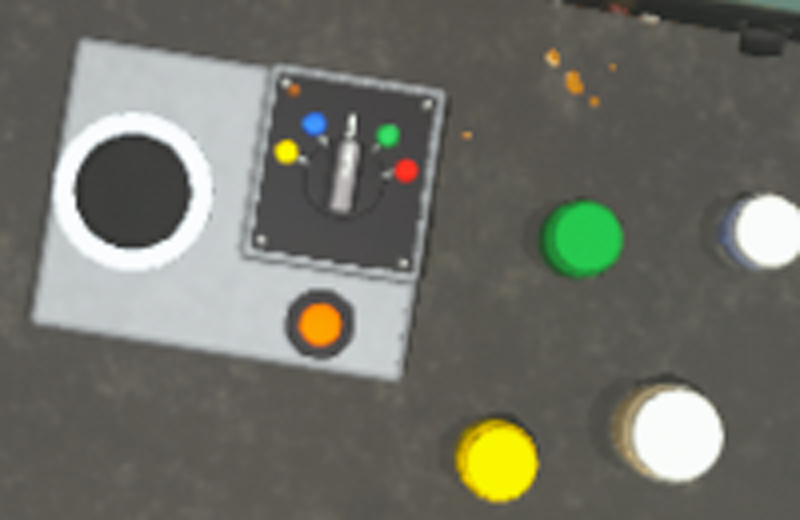

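Blue-violet contents and a label show on the jar at scene (383,207), so that is the one meant. The blue pip is at top (328.5,226), the first stop left of off, so +0.628 rad. Next I measure the positions.

```bash
python3 - <<'E'
from h import *
t=cv2.imread("pics/top0.png");hsv=cv2.cvtColor(t,cv2.COLOR_BGR2HSV)
def blob(mask,x0,y0,x1,y1):
    m=np.zeros_like(mask);m[y0:y1,x0:x1]=mask[y0:y1,x0:x1]
    n,l,st,ce=cv2.connectedComponentsWithStats(m.astype(np.uint8));i=1+np.argmax(st[1:,4]);return ce[i],st[i,4]
gray=t.max(2).astype(int);S=hsv[...,1];V=hsv[...,2];H=hsv[...,0]
lid,a=blob((V>190)&(S<40),425,235,460,272);L=ray2z("top",lid,.058);print("lid",lid,a,L)
ring,a=blob((V>215)&(S<40),255,215,308,268);print("ring",ring,a,ray2z("top",ring,.045))
cup,a=blob(V<110,265,224,302,262);C=ray2z("top",cup,.052);print("cup",cup,a,C)
st,a=blob((S>200)&(V>200),318,264,342,290);B=ray2z("top",st,.067);print("start",st,a,B)
bl,a=blob((H>95)&(H<125)&(S>120)&(V>120),318,215,345,240);P=ray2z("top",bl,.073);print("bluepip",bl,a,P)
ye,a=blob((H>20)&(H<35)&(S>150)&(V>150),312,222,332,245);Y=ray2z("top",ye,.073);print("yel",Y)
re,a=blob(((H<8)|(H>172))&(S>150)&(V>150),340,225,362,250);R=ray2z("top",re,.073);print("red",R)
gr,a=blob((H>40)&(H<85)&(S>120)&(V>80),335,218,355,240);G=ray2z("top",gr,.073);print("green",G)
# rigid 2D fit
r=38; 
M=[(0,65),(-62,-60)]; W=[C,B]
for ang,p in((36,P),(72,Y),(-36,G),(-72,R)):
    M.append((25+38*np.cos(np.radians(ang)),-60+38*np.sin(np.radians(ang))));W.append(p)
M=np.array(M)/1000;W=np.array(W)[:,:2]
mc,wc=M.mean(0),W.mean(0);Hh=(M-mc).T@(W-wc);U,_,Vt=np.linalg.svd(Hh);Rm=Vt.T@U.T;tt=wc-Rm@mc
print("mixer yaw",np.degrees(np.arctan2(Rm[1,0],Rm[0,0])),tt,"res mm",((W-(M@Rm.T+tt))*1000).round(1).tolist())
for n,p in(("cup",(0,.065)),("sel",(.025,-.06)),("start",(-.062,-.06))): print(n,Rm@np.array(p)+tt)
# scene check
print(proj("scene",[list(Rm@np.array((0,.065))+tt)+[.048],list(Rm@np.array((-.062,-.06))+tt)+[.067],L,[L[0],L[1],0]]))
for uv,z,n in(((396,254),.058,'green'),((374.5,310),.058,'yellow'),((418,303),.075,'cream'),((472,308),.062,'ochre'),((511,240),.06,'vice')):print(n,ray2z("top",uv,z))
E
```

```text
lid [442.1625     252.29583333] 240 [ 0.56001888 -0.0593382   0.058     ]
ring [282.84848485 242.78253119] 561 [0.57283296 0.32722781 0.045     ]
cup [282.65934066 242.40031397] 637 [0.57331589 0.32721028 0.052     ]
start [329.65060241 275.65060241] 83 [0.49615028 0.2113327  0.067     ]
bluepip [328.06451613 225.41935484] 31 [0.61582471 0.21848406 0.073     ]
yel [0.59834466 0.23439834 0.073     ]
red [0.58915567 0.16244692 0.073     ]
green [0.60949607 0.1742753  0.073     ]
mixer yaw -7.360092783971042 [0.56507243 0.26282741] res mm [[-0.1, -0.1], [0.3, 0.1], [0.3, 0.2], [-0.1, -0.1], [-0.3, 0.2], [-0.0, -0.3]]
cup [0.57339924 0.32729185]
sel [0.58218015 0.20011915]
start [0.49589697 0.21126428]
[[300.56948284 277.36589988]
 [359.39108369 252.44274378]
 [382.70485088 197.08298582]
 [381.44465757 216.89677735]]
green [0.55272196 0.05231238 0.058     ]
yellow [0.41734399 0.10169201 0.058     ]
cream [0.43767689 0.00111214 0.075     ]
ochre [ 0.42874606 -0.13076233  0.062     ]
vice [ 0.59445764 -0.22563422  0.06      ]
```

All six points fit the mixer's frame to within 0.3 mm, with yaw -7.4°. The cup is at (.573,.327), the knob at (.582,.200), the button at (.496,.211) and the jar at (.560,-.059). The jar's radius is 0.563 m, well inside the reach, and its scene reprojection falls on the jar. Moving over it now.

```bash
python3 -m handwheel '[[1,0,-0.021,-0.027,0],[1,0,-0.021,-0.027,0],[1,0,-0.021,-0.027,0],[1,0,-0.021,-0.027,0],[1,0,-0.021,-0.027,0],[1,0,-0.021,-0.027,0],[1,0,-0.021,-0.027,0],[1,0,-0.021,-0.027,0],[1,0,-0.021,-0.027,0],[1,0,-0.021,-0.027,0],[1,0,-0.021,-0.027,0],[1,0,-0.021,-0.027,0]]' 20
cat >> h.py <<'E'
def go(tx,ty,tz=None,yaw=None):
    s=arm.state();p=s["ee_pos"];R=s["orientation"]
    d=np.array([tx,ty,tz if tz is not None else p[2]])-p
    y=np.degrees(np.arctan2(R[1,1],R[0,1]))
    print("t",s["time"],"pos",p.round(4),"tool d mm",(R.T@d*1000).round(1),"yaw",y.round(1),"xdown",R[:,0].round(4),"w",round(s["width"],3),"F",s["wrist_force"].round(1))
    if yaw is not None: print("roll",-((yaw-y+180)%360-180))
E
python3 -c "
from h import *
go(.560,-.059)"
```

```text
time: 1.9
ee_pos: [0.4022, -0.2586, 0.3021]
orientation: [[0.002, 0.218, -0.976], [-0.009, -0.976, -0.218], [-1.0, 0.009, 0.0]]
wrist_force: [0.5, -0.4, -0.4]
width: 1.002
t 1.9 pos [ 0.4022 -0.2586  0.3021] tool d mm [  -1.5 -160.4 -197.6] yaw -77.4 xdown [ 0.0018 -0.0089 -1.    ] w 1.002 F [ 0.5 -0.4 -0.4]
```

```bash
python3 -m handwheel '[[1,0,-0.021,-0.026,0],[1,0,-0.021,-0.026,0],[1,0,-0.021,-0.026,0],[1,0,-0.021,-0.026,0],[1,0,-0.021,-0.026,0],[1,0,-0.021,-0.026,0],[1,0,-0.016,-0.020,0],[1,0,-0.008,-0.01,0],[1,0,-0.004,-0.005,0],[1,0,0,0,0],[1,0,0,0,0]]' 20
python3 -c "
from h import *
go(.560,-.059)
s=arm.state();c=arm.calibration('wrist');im=arm.get_image('wrist');cv2.imwrite('pics/w1.png',im[:,:,::-1])
print(proj('wrist',[[.56,-.059,.058],[.56,-.059,0]],c))"
```

```text
time: 2.82
ee_pos: [0.5653, -0.0493, 0.3023]
orientation: [[0.008, 0.226, -0.974], [-0.01, -0.974, -0.226], [-1.0, 0.011, -0.006]]
wrist_force: [0.0, 0.2, 1.2]
width: 1.002
t 2.8167 pos [ 0.5653 -0.0493  0.3023] tool d mm [0.1 8.2 7.4] yaw -76.9 xdown [ 0.0079 -0.0096 -0.9999] w 1.002 F [0.  0.2 1.2]
[[326.47367522 229.78516641]
 [325.01446169 216.94172406]]
```

View pics/w1.png

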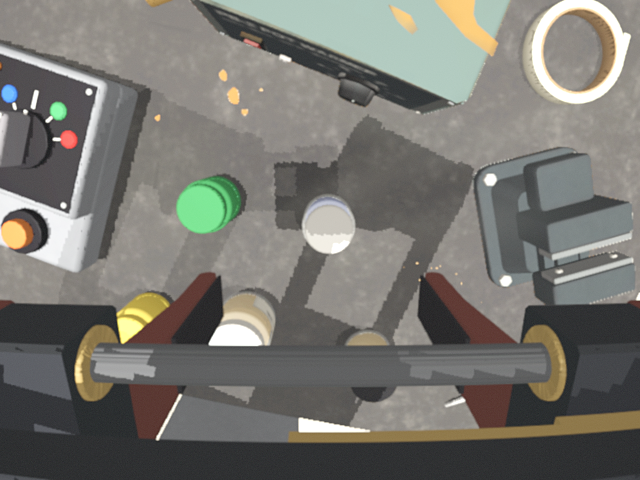

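The wrist view shows the jar at (328,226) against a predicted (326,230), which agrees to about 3 mm. The gap between the fingers has room. I'll correct the offset and descend part of the way.

```bash
python3 -m handwheel '[[1,0.02,0.004,0.004,0],[1,0.03,0.002,0.002,0],[1,0.03,0.001,0,0],[1,0.015,0,0,0],[1,0,0,0,0],[1,0,0,0,0]]' 20
python3 -c "
from h import *
go(.560,-.059,.091)
s=arm.state();c=arm.calibration('wrist');im=arm.get_image('wrist');cv2.imwrite('pics/w2.png',im[:,:,::-1])
print(proj('wrist',[[.56,-.059,.058],[.56,-.059,0]],c))
lid=None
for r in arm.regions_of('wrist','blue_jar'): print(r['p'],r['xy'])
p=s['ee_pos'];R=s['orientation'];print('grasp xy',p+R[:,0]*.061)"
```

```text
time: 3.37
ee_pos: [0.5594, -0.066, 0.2072]
orientation: [[0.012, 0.218, -0.976], [-0.012, -0.976, -0.218], [-1.0, 0.015, -0.009]]
wrist_force: [1.4, 0.0, 0.7]
width: 1.002
t 3.3667 pos [ 0.5594 -0.066   0.2072] tool d mm [116.1  -8.4  -1. ] yaw -77.4 xdown [ 0.012  -0.0125 -0.9999] w 1.002 F [1.4 0.  0.7]
[[305.19363979 249.9015349 ]
 [307.01751869 229.40522156]]
0.67 [146.7, 214.4]
0.64 [306.4, 240.3]
grasp xy [ 0.56016059 -0.06677762  0.14616757]
```

View pics/w2.png

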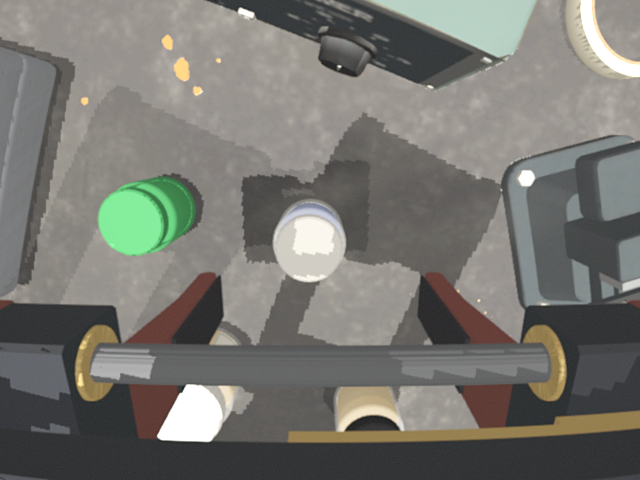

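```bash
python3 -m handwheel '[[1,0.03,-0.004,-0.001,0],[1,0.035,-0.002,0,0],[1,0.025,0,0,0],[1,0.015,0,0,0],[1,0.008,0,0,0],[1,0,0,0,0]]' 20
python3 -c "
from h import *
go(.560,-.059,.091)
im=arm.get_image('wrist');cv2.imwrite('pics/w3.png',im[:,:,::-1])"
```

```text
time: 3.97
ee_pos: [0.5709, -0.0645, 0.1023]
orientation: [[0.036, 0.216, -0.976], [-0.018, -0.976, -0.217], [-0.999, 0.026, -0.031]]
wrist_force: [0.1, 0.9, 0.5]
width: 1.004
t 3.9667 pos [ 0.5709 -0.0645  0.1023] tool d mm [10.8 -8.1  9.8] yaw -77.5 xdown [ 0.0363 -0.0182 -0.9992] w 1.004 F [0.1 0.9 0.5]
```

View pics/w3.png

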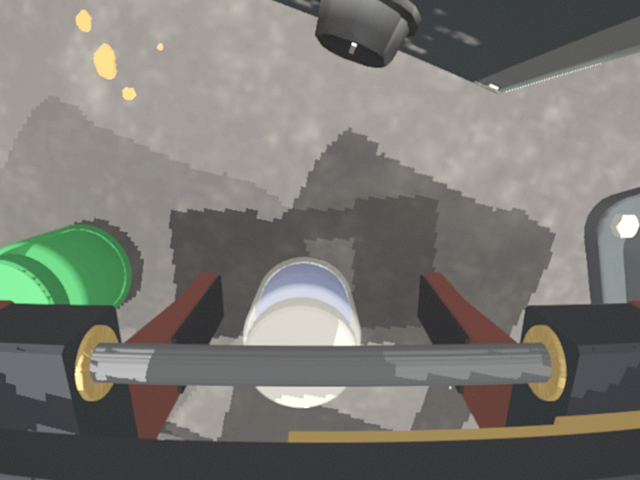

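```bash
python3 -m handwheel '[[1,0.002,-0.002,0.004,0],[1,0.002,-0.002,0.004,0],[1,0.002,-0.002,0.003,0],[1,0.002,0,0,0],[1,0.002,0,0,0],[1,0,0,0,0]]' 20
python3 -c "
from h import *
go(.560,-.059,.091)
s=arm.state();print(s['ee_pos']+s['orientation'][:,0]*.061)
im=arm.get_image('wrist');cv2.imwrite('pics/w4.png',im[:,:,::-1])"
```

```text
time: 4.52
ee_pos: [0.5618, -0.0617, 0.0978]
orientation: [[0.047, 0.216, -0.975], [-0.021, -0.976, -0.217], [-0.999, 0.03, -0.041]]
wrist_force: [-0.1, -0.2, 0.2]
width: 0.999
t 4.5167 pos [ 0.5618 -0.0617  0.0978] tool d mm [ 6.7 -3.2  1.4] yaw -77.5 xdown [ 0.047  -0.0207 -0.9987] w 0.999 F [-0.1 -0.2  0.2]
[ 0.56464533 -0.06297303  0.03688148]
```

View pics/w4.png

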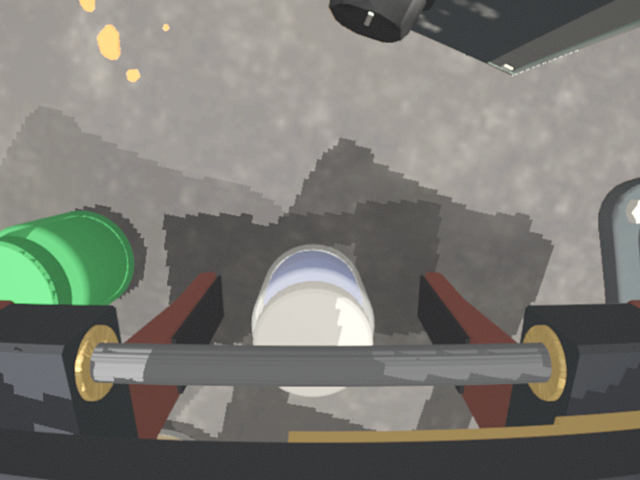

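```bash
python3 -m handwheel '[[1,0.004,-0.001,0.003,0],[1,0.005,-0.001,0.001,0],[1,0.001,0,0,0]]' 20
python3 -c "
from h import *
go(.560,-.059,.091)
s=arm.state();print(s['ee_pos']+s['orientation'][:,0]*.061)"
python3 -m handwheel '[[0,0,0,0,0],[-0.2,0,0,0,0],[-0.5,0,0,0,0],[-1,0,0,0,0]]' 20
python3 -c "
from h import *
go(.560,-.059,.091)"
```

```text
time: 4.82
ee_pos: [0.5585, -0.061, 0.0875]
orientation: [[0.049, 0.216, -0.975], [-0.021, -0.976, -0.217], [-0.999, 0.031, -0.043]]
wrist_force: [0.2, 0.3, -0.3]
width: 1.003
t 4.8167 pos [ 0.5585 -0.061   0.0875] tool d mm [-3.5 -1.5 -2.1] yaw -77.5 xdown [ 0.0489 -0.0211 -0.9986] w 1.003 F [ 0.2  0.3 -0.3]
[ 0.56147549 -0.06226675  0.02656044]
time: 5.15
ee_pos: [0.5579, -0.0609, 0.0863]
orientation: [[0.047, 0.216, -0.975], [-0.021, -0.976, -0.217], [-0.999, 0.03, -0.041]]
wrist_force: [0.6, 0.7, -0.2]
width: 0.736
t 5.15 pos [ 0.5579 -0.0609  0.0863] tool d mm [-4.7 -1.2 -2.6] yaw -77.5 xdown [ 0.047  -0.0207 -0.9987] w 0.736 F [ 0.6  0.7 -0.2]
```

```bash
python3 -m handwheel '[[-1,0,0,0,0],[-1,0,0,0,0],[-1,0,0,0,0],[-1,0,0,0,0],[-1,0,0,0,0],[-1,0,0,0,0]]' 25
python3 -c "
from h import *
go(.560,-.059,.091)"
```

```text
time: 5.65
ee_pos: [0.5581, -0.0609, 0.0865]
orientation: [[0.047, 0.216, -0.975], [-0.021, -0.976, -0.217], [-0.999, 0.03, -0.042]]
wrist_force: [-0.1, 1.3, -0.4]
width: 0.538
t 5.65 pos [ 0.5581 -0.0609  0.0865] tool d mm [-4.5 -1.3 -2.4] yaw -77.5 xdown [ 0.0474 -0.0207 -0.9987] w 0.538 F [-0.1  1.3 -0.4]
```

The opening of 0.538 × 88 ≈ 47 mm means the 48 mm jar is between the pads. Lifting.

```bash
python3 -m handwheel '[[-1,-0.01,0,0,0],[-1,-0.02,0,0,0],[-1,-0.02,0,0,0],[-1,-0.02,0,0,0],[-1,-0.02,0,0,0],[-1,-0.02,0,0,0],[-1,-0.02,0,0,0],[-1,-0.01,0,0,0],[-1,0,0,0,0]]' 25
python3 -c "
from h import *
go(.573,.327,.22,-7.4)
im=arm.get_image('scene');cv2.imwrite('pics/s2.png',cv2.resize(im[:350,150:600,::-1],(800,622))[:600])"
```

```text
time: 6.4
ee_pos: [0.5484, -0.0572, 0.2356]
orientation: [[0.042, 0.216, -0.975], [-0.02, -0.976, -0.217], [-0.999, 0.028, -0.037]]
wrist_force: [0.6, -1.1, -1.0]
width: 0.536
t 6.4 pos [ 0.5484 -0.0572  0.2356] tool d mm [   9.1 -370.1 -106.9] yaw -77.5 xdown [ 0.0421 -0.0196 -0.9989] w 0.536 F [ 0.6 -1.1 -1. ]
roll -70.09869543607516
```

View pics/s2.png

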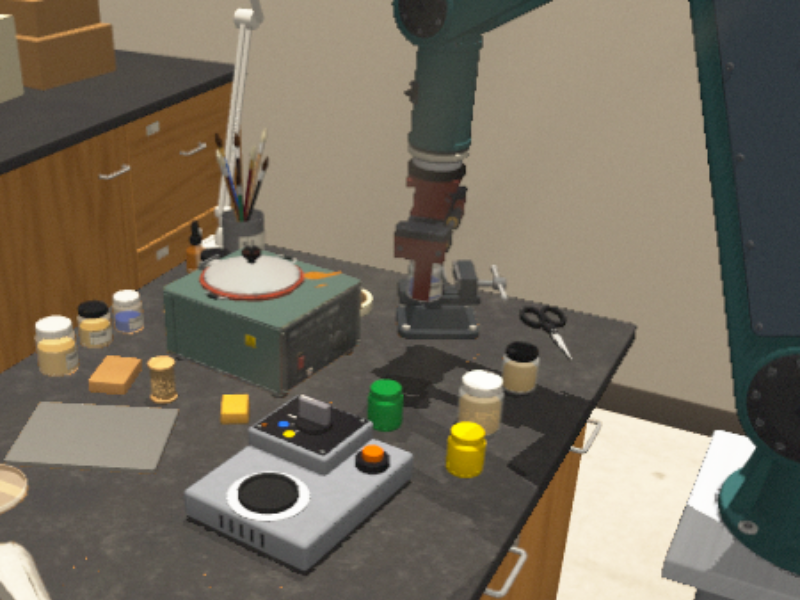

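```bash
python3 -m handwheel '[[-1,0,-0.02,-0.006,0],[-1,0,-0.03,-0.009,0],[-1,0,-0.03,-0.009,0],[-1,0,-0.03,-0.009,0],[-1,0,-0.03,-0.009,0],[-1,0,-0.03,-0.009,0],[-1,0,-0.03,-0.009,0],[-1,0,-0.03,-0.009,0],[-1,0,-0.03,-0.009,0],[-1,0,-0.03,-0.009,0],[-1,0,-0.03,-0.009,0],[-1,0,-0.02,-0.006,0]]' 25
python3 -c "
from h import *
go(.573,.327,.22,-7.4)"
python3 -m handwheel '[[-1,0,0,0,-5],[-1,0,0,0,-7],[-1,0,0,0,-7],[-1,0,0,0,-7],[-1,0,0,0,-7],[-1,0,0,0,-7],[-1,0,0,0,-7],[-1,0,0,0,-7],[-1,0,0,0,-7],[-1,0,0,0,-7]]' 25
python3 -c "
from h import *
go(.573,.327,.22,-7.4)"
```

```text
time: 7.45
ee_pos: [0.569, 0.3061, 0.2162]
orientation: [[0.024, 0.208, -0.978], [-0.026, -0.978, -0.208], [-0.999, 0.03, -0.018]]
wrist_force: [0.2, 0.1, -2.3]
width: 0.538
t 7.45 pos [0.569  0.3061 0.2162] tool d mm [ -4.2 -19.5  -8.3] yaw -78.0 xdown [ 0.0243 -0.0258 -0.9994] w 0.538 F [ 0.2  0.1 -2.3]
roll -70.59575996576194
time: 8.28
ee_pos: [0.5609, 0.3112, 0.2006]
orientation: [[0.004, 0.99, -0.143], [-0.032, -0.143, -0.989], [-0.999, 0.008, 0.032]]
wrist_force: [-0.7, -0.3, -2.0]
width: 0.54
t 8.2833 pos [0.5609 0.3112 0.2006] tool d mm [-19.8   9.8 -16.7] yaw -8.2 xdown [ 0.0036 -0.0324 -0.9995] w 0.54 F [-0.7 -0.3 -2. ]
roll -0.8066585229768464
```

```bash
cat >> h.py <<'E'
R0=np.array([[.0474,.216,-.975],[-.0207,-.976,-.217],[-.9987,.030,-.042]]);p0=np.array([.5581,-.0609,.0865])
U,_,Vt=np.linalg.svd(R0);R0=U@Vt
bt=R0.T@(np.array([.560,-.059,0])-p0); upt=R0.T@np.array([0,0,1.])
k=bt+upt*(61-61+.0265); bt=bt-np.array([0,k[1],0])
def jar(tx=.573,ty=.327,tz=.048):
    s=arm.state();R=s["orientation"];p=s["ee_pos"]
    b=p+R@bt
    print("t",s["time"],"tcp",p.round(4),"jar base",b.round(4),"up",(R@upt).round(3),"to go tool mm",(R.T@(np.array([tx,ty,tz])-b)*1000).round(1),"w",round(s["width"],3),"F",s["wrist_force"].round(1))
E
python3 -c "
from h import *
print(bt)
jar()"
```

```text
[ 0.08643578 -0.00080127  0.00135881]
t 8.2833 tcp [0.5609 0.3112 0.2006] jar base [0.5603 0.3072 0.1143] up [0.032 0.069 0.997] to go tool mm [ 65.7   9.2 -23.5] w 0.54 F [-0.7 -0.3 -2. ]
```

```bash
python3 -m handwheel '[[-1,0,0.003,-0.007,0],[-1,0,0.003,-0.007,0],[-1,0.005,0.002,-0.005,0],[-1,0.01,0,0,0],[-1,0.005,0,0,0],[-1,0,0,0,0]]' 25
python3 -c "
from h import *
jar()
im=arm.get_image('wrist');cv2.imwrite('pics/w5.png',im[:,:,::-1])
im=arm.get_image('scene');cv2.imwrite('pics/s3.png',cv2.resize(im[170:320,200:400,::-1],(800,600)))
im=arm.get_image('top');cv2.imwrite('pics/t3.png',cv2.resize(im[170:320,230:430,::-1],(800,600)))"
```

```text
time: 8.78
ee_pos: [0.571, 0.3298, 0.1737]
orientation: [[-0.002, 0.989, -0.151], [-0.035, -0.15, -0.988], [-0.999, 0.003, 0.034]]
wrist_force: [0.2, 1.0, -1.2]
width: 0.535
t 8.7833 tcp [0.571  0.3298 0.1737] jar base [0.5699 0.3256 0.0873] up [0.038 0.071 0.997] to go tool mm [39.3  2.8 -3.2] w 0.535 F [ 0.2  1.  -1.2]
```

View pics/w5.png

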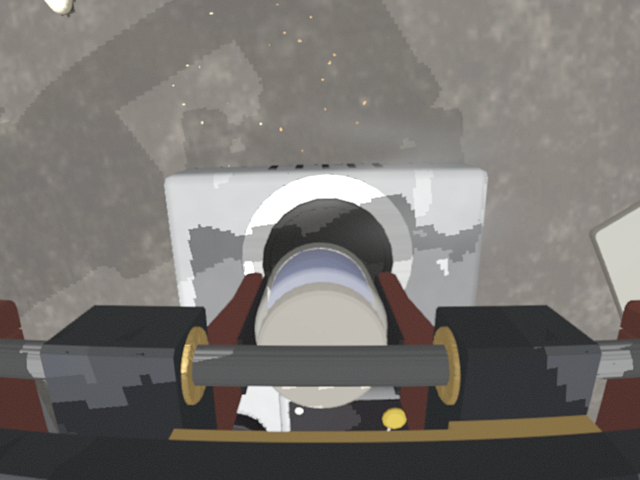

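View pics/s3.png

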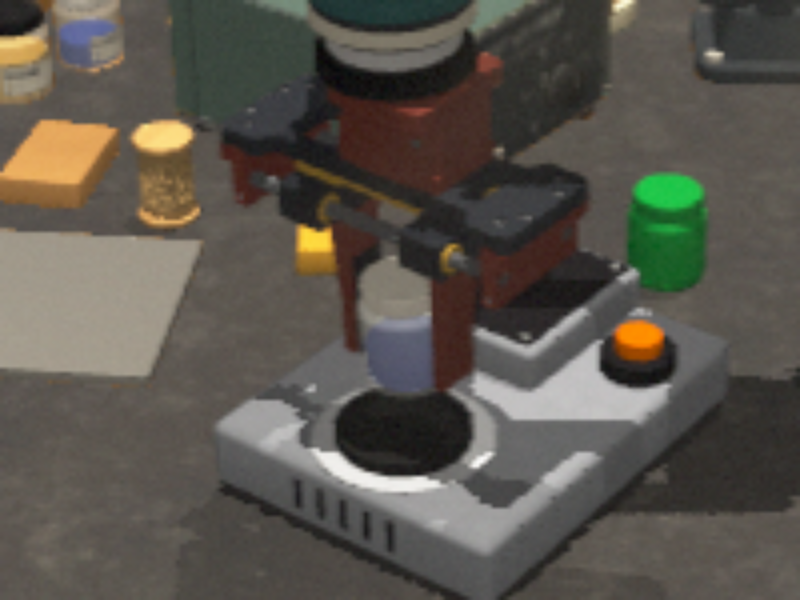

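The jar hangs over the cup, which shows at wrist (328,245), with its base above the cup floor. I'll lower it gently.

```bash
python3 -m handwheel '[[-1,0.006,0.001,-0.001,0],[-1,0.006,0.001,-0.001,0],[-1,0.006,0.001,-0.001,0],[-1,0.004,0,0,0],[-1,0.002,0,0,0],[-1,0,0,0,0]]' 25
python3 -c "
from h import *
jar()"
```

```text
time: 9.43
ee_pos: [0.5757, 0.3313, 0.1497]
orientation: [[0.001, 0.988, -0.151], [-0.033, -0.151, -0.988], [-0.999, 0.006, 0.033]]
wrist_force: [0.8, -0.6, -1.8]
width: 0.539
t 9.4333 tcp [0.5757 0.3313 0.1497] jar base [0.5748 0.3272 0.0634] up [0.035 0.07  0.997] to go tool mm [15.4 -1.9 -0. ] w 0.539 F [ 0.8 -0.6 -1.8]
```

```bash
python3 -m handwheel '[[-1,0.004,-0.001,0,0],[-1,0.004,0,0,0],[-1,0.002,0,0,0],[-1,0.001,0,0,0]]' 25
python3 -c "
from h import *
jar()"
python3 -m handwheel '[[-1,0.003,0,0,0],[-1,0.002,0,0,0],[-1,0.0,0,0,0]]' 25
python3 -c "
from h import *
jar()"
```

```text
time: 9.77
ee_pos: [0.5747, 0.3311, 0.1379]
orientation: [[0.002, 0.988, -0.152], [-0.033, -0.151, -0.988], [-0.999, 0.007, 0.033]]
wrist_force: [-0.6, 0.1, -0.9]
width: 0.537
t 9.7667 tcp [0.5747 0.3311 0.1379] jar base [0.5738 0.327  0.0515] up [0.035 0.07  0.997] to go tool mm [ 3.5 -0.8 -0. ] w 0.537 F [-0.6  0.1 -0.9]
time: 10.02
ee_pos: [0.5747, 0.3308, 0.135]
orientation: [[0.002, 0.988, -0.151], [-0.033, -0.151, -0.988], [-0.999, 0.007, 0.033]]
wrist_force: [-0.0, 0.6, -1.6]
width: 0.538
t 10.0167 tcp [0.5747 0.3308 0.135 ] jar base [0.5739 0.3266 0.0486] up [0.034 0.07  0.997] to go tool mm [ 0.6 -1.  -0.2] w 0.538 F [-0.   0.6 -1.6]
```

```bash
python3 -m handwheel '[[-1,0.002,0,0,0],[-1,0.002,0,0,0],[-1,0.001,0,0,0]]' 25
python3 -c "
from h import *
jar()
im=arm.get_image('scene');cv2.imwrite('pics/s4.png',cv2.resize(im[190:310,230:390,::-1],(800,600)))"
```

```text
time: 10.27
ee_pos: [0.5751, 0.3307, 0.1344]
orientation: [[0.004, 0.988, -0.151], [-0.033, -0.151, -0.988], [-0.999, 0.009, 0.032]]
wrist_force: [-1.0, -0.4, 0.7]
width: 0.531
t 10.2667 tcp [0.5751 0.3307 0.1344] jar base [0.5745 0.3267 0.0481] up [0.032 0.069 0.997] to go tool mm [ 0.1 -1.5 -0.1] w 0.531 F [-1.  -0.4  0.7]
```

View pics/s4.png

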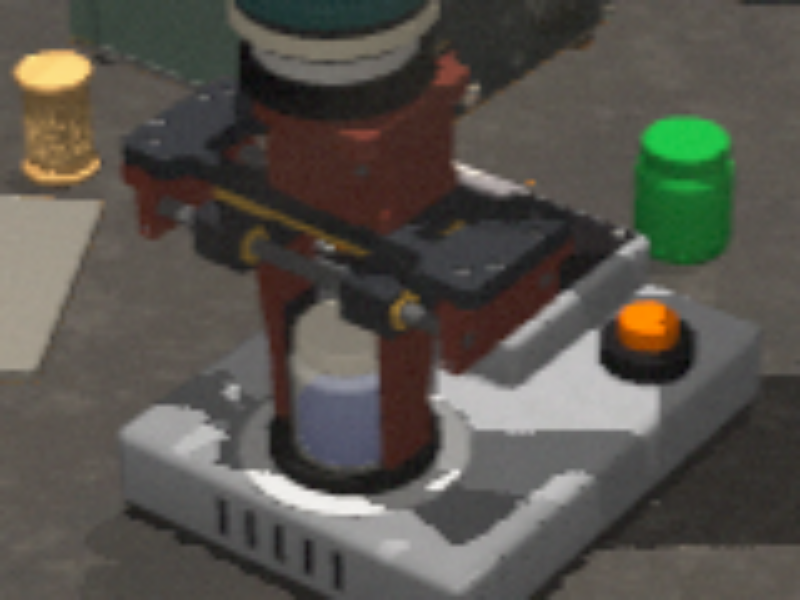

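Contact is showing, with the force up about 2 N. I'll release a little first, then check.

```bash
python3 -m handwheel '[[0.2,0,0,0,0],[0.3,0,0,0,0],[0.4,0,0,0,0],[0.5,0,0,0,0],[0.5,0,0,0,0],[0.5,0,0,0,0]]' 25
python3 -c "
from h import *
jar()
im=arm.get_image('scene');cv2.imwrite('pics/s5.png',cv2.resize(im[190:310,230:390,::-1],(800,600)))
im=arm.get_image('wrist');cv2.imwrite('pics/w6.png',im[:,:,::-1])"
```

```text
time: 10.82
ee_pos: [0.5772, 0.3311, 0.1349]
orientation: [[0.009, 0.988, -0.151], [-0.031, -0.151, -0.988], [-0.999, 0.014, 0.03]]
wrist_force: [-1.1, -0.2, 2.6]
width: 0.754
t 10.8167 tcp [0.5772 0.3311 0.1349] jar base [0.577  0.3272 0.0485] up [0.027 0.068 0.997] to go tool mm [ 0.5 -3.9  0.8] w 0.754 F [-1.1 -0.2  2.6]
```

View pics/s5.png

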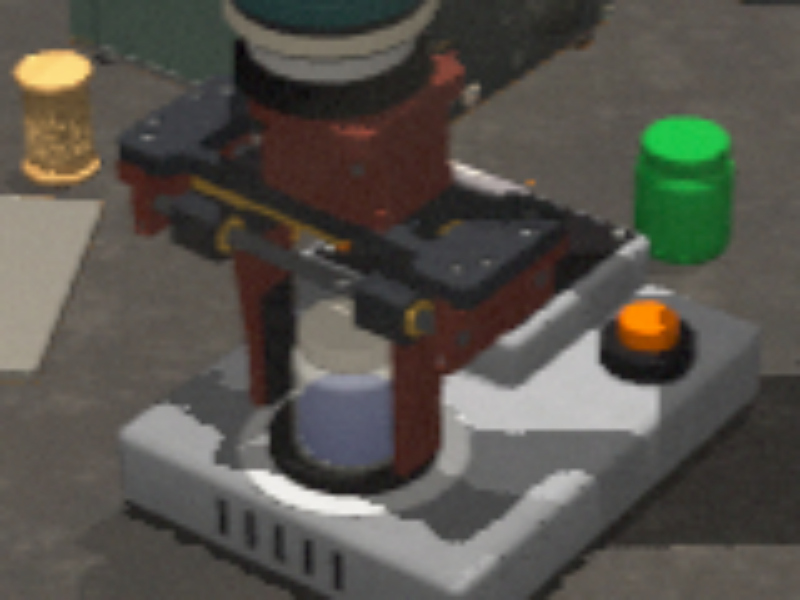

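View pics/w6.png

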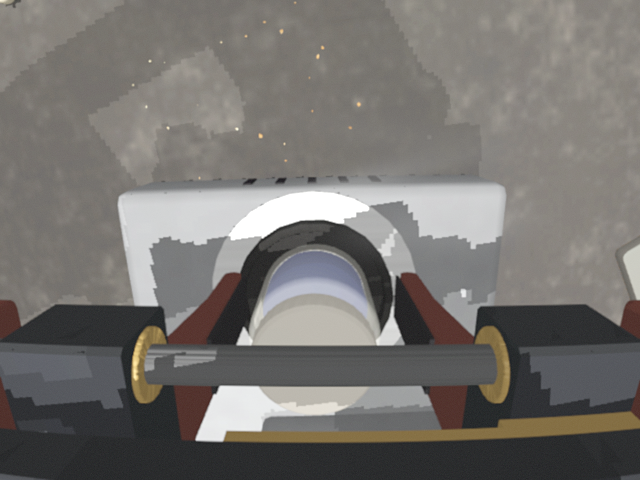

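The jar stands in the cup and is free of both fingers, with about 8 mm clear on each side. I'll lift straight up.

```bash
python3 -m handwheel '[[0.5,-0.005,-0.002,0,0],[0.6,-0.01,0,0,0],[0.7,-0.01,0,0,0],[0.7,-0.015,0,0,0],[0.7,-0.02,0,0,0],[0.7,-0.02,0,0,0],[0.7,-0.02,0,0,0],[0.7,-0.01,0,0,0],[0.7,0,0,0,0]]' 25
python3 -c "
from h import *
go(.582,.200,.235,82.6)
im=arm.get_image('scene');cv2.imwrite('pics/s6.png',cv2.resize(im[190:310,230:390,::-1],(800,600)))
im=arm.get_image('wrist');cv2.imwrite('pics/w7.png',im[:,:,::-1])"
```

```text
time: 11.67
ee_pos: [0.5718, 0.3354, 0.2536]
orientation: [[0.005, 0.989, -0.151], [-0.032, -0.151, -0.988], [-0.999, 0.01, 0.03]]
wrist_force: [0.0, 0.4, -0.6]
width: 0.851
t 11.6667 pos [0.5718 0.3354 0.2536] tool d mm [ 22.9  30.3 131.7] yaw -8.7 xdown [ 0.0052 -0.0315 -0.9995] w 0.851 F [ 0.   0.4 -0.6]
roll -91.26391026966269
```

View pics/s6.png

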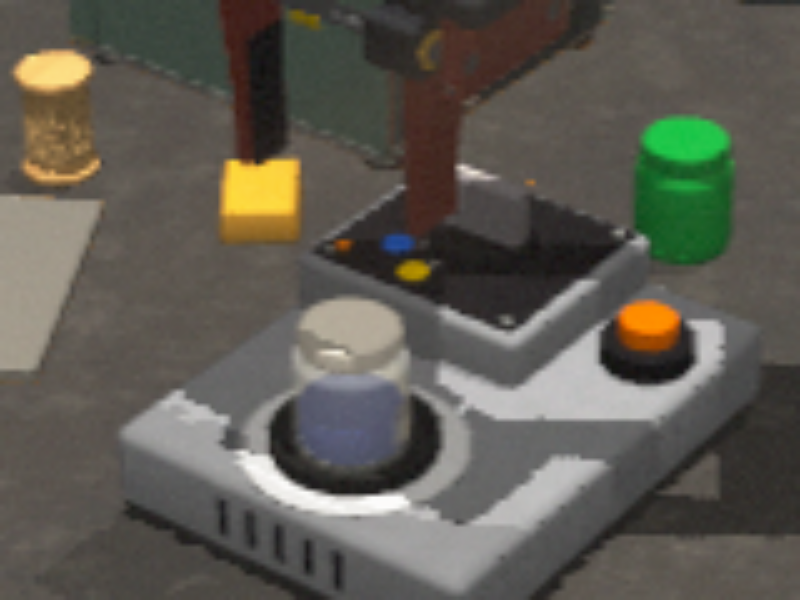

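View pics/w7.png

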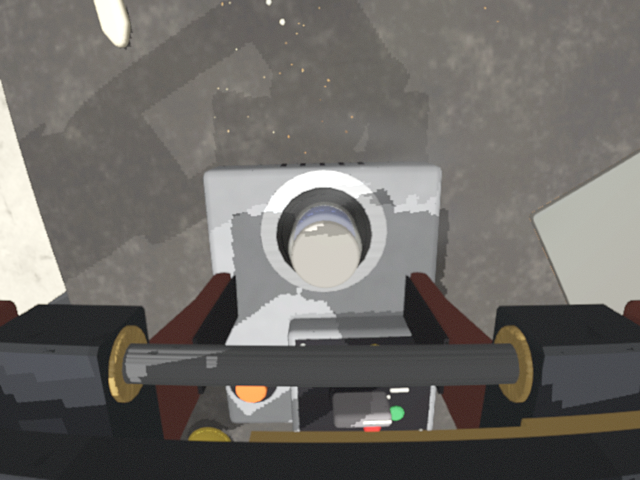

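The jar stands upright in the cup with its lid level. Next is the knob.

```bash
python3 -m handwheel '[[0.3,0,0.005,0.02,0],[0.2,0,0.006,0.025,0],[0.1,0,0.006,0.025,0],[0,0,0.006,0.025,0],[0,0,0.005,0.02,0],[0,0,0.002,0.01,0],[0,0,0,0,-5],[0,0,0,0,-7],[0,0,0,0,-7],[0,0,0,0,-7],[0,0,0,0,-7],[0,0,0,0,-7]]' 25
python3 -m handwheel '[[0,0,0,0,-7],[0,0,0,0,-7],[0,0,0,0,-7],[0,0,0,0,-7],[0,0,0,0,-7],[0,0,0,0,-7],[0,0,0,0,-7],[0,0,0,0,0],[0,0,0,0,0]]' 25
python3 -c "
from h import *
go(.582,.200,.155,82.6)
s=arm.state();print(s['joint_positions'].round(2));print(s['ee_pos']+s['orientation'][:,0]*.061)"
```

```text
time: 12.77
ee_pos: [0.5735, 0.2006, 0.2385]
orientation: [[-0.024, 0.843, 0.537], [-0.038, 0.536, -0.843], [-0.999, -0.041, 0.019]]
wrist_force: [-0.4, 0.6, 0.3]
width: 0.503
time: 13.52
ee_pos: [0.5672, 0.2029, 0.2271]
orientation: [[-0.043, 0.126, 0.991], [-0.039, 0.991, -0.128], [-0.998, -0.045, -0.037]]
wrist_force: [-0.5, 0.5, 0.2]
width: 0.499
t 13.5167 pos [0.5672 0.2029 0.2271] tool d mm [71.4  2.2 17.7] yaw 82.7 xdown [-0.0428 -0.0395 -0.9983] w 0.499 F [-0.5  0.5  0.2]
roll 0.1418981910768764
[ 0.24  0.46  1.55 -0.03  1.18 -1.19]
[0.56458347 0.20045638 0.16616678]
```

```bash
cat >> h.py <<'E'
def tip(tx,ty,tz,L=.08):
    s=arm.state();R=s["orientation"];p=s["ee_pos"];q=p+R[:,0]*L
    y=np.degrees(np.arctan2(R[1,1],R[0,1]))
    print("t",round(s["time"],2),"tcp",p.round(4),"tip",q.round(4),"xdown",R[:,0].round(3),"yaw",y.round(2),"to go mm",(R.T@(np.array([tx,ty,tz])-q)*1000).round(1),"w",round(s["width"],3),"F",s["wrist_force"].round(1),"M",s["moment"].round(2))
E
python3 -m handwheel '[[-0.1,0.005,0,0.005,0],[-0.1,0.01,0,0.006,0],[-0.1,0.01,0,0.004,0],[-0.1,0.01,0,0.002,0],[-0.1,0.005,0,0,0],[-0.1,0,0,0,0]]' 20
python3 -c "
from h import *
tip(.582,.200,.083)
c=arm.calibration('wrist');im=arm.get_image('wrist');cv2.imwrite('pics/w8.png',im[:,:,::-1])
a=np.radians(-7.36);x=np.array([np.cos(a),np.sin(a),0])
print(proj('wrist',[np.array([.582,.2,.105])+x*.021,np.array([.582,.2,.105])-x*.021],c))"
```

```text
time: 14.02
ee_pos: [0.5833, 0.1988, 0.1799]
orientation: [[-0.046, 0.137, 0.99], [-0.04, 0.99, -0.139], [-0.998, -0.046, -0.04]]
wrist_force: [-0.3, -0.5, -0.8]
width: 0.451
t 14.02 tcp [0.5833 0.1988 0.1799] tip [0.5797 0.1956 0.1   ] xdown [-0.046 -0.04  -0.998] yaw 82.13 to go mm [16.7  5.4  2.4] w 0.451 F [-0.3 -0.5 -0.8] M [ 0.04 -0.16  0.01]
[[331.95502357 349.21805788]
 [331.79046924 258.36804181]]
```

View pics/w8.png

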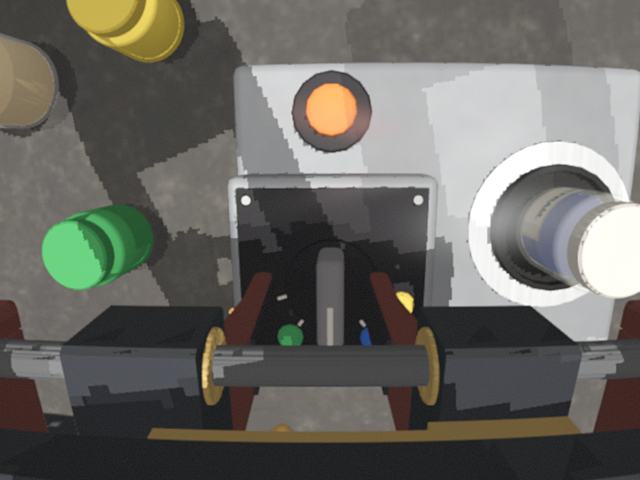

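```bash
python3 -m handwheel '[[-0.1,0.004,0.002,0.001,0],[-0.1,0.004,0.002,0.001,0],[-0.1,0.004,0.001,0,0],[-0.1,0.002,0,0,0],[-0.1,0,0,0,0]]' 20
python3 -c "
from h import *
tip(.582,.200,.083)"
```

```text
time: 14.48
ee_pos: [0.5857, 0.2036, 0.1651]
orientation: [[-0.044, 0.137, 0.99], [-0.039, 0.99, -0.139], [-0.998, -0.045, -0.039]]
wrist_force: [-0.8, -0.2, 0.5]
width: 0.449
t 14.48 tcp [0.5857 0.2036 0.1651] tip [0.5822 0.2004 0.0853] xdown [-0.044 -0.039 -0.998] yaw 82.1 to go mm [ 2.3 -0.4 -0. ] w 0.449 F [-0.8 -0.2  0.5] M [ 0.02 -0.18  0.01]
```

```bash
python3 -m handwheel '[[-0.3,0,0,0,0],[-0.5,0,0,0,0],[-0.6,0,0,0,0],[-0.7,0,0,0,0],[-1,0,0,0,0],[-1,0,0,0,0],[-1,0,0,0,0]]' 20
python3 -c "
from h import *
tip(.582,.200,.083)"
```

```text
time: 15.07
ee_pos: [0.5856, 0.2026, 0.1659]
orientation: [[-0.044, 0.137, 0.99], [-0.041, 0.989, -0.139], [-0.998, -0.047, -0.038]]
wrist_force: [0.2, -0.2, -0.3]
width: 0.142
t 15.07 tcp [0.5856 0.2026 0.1659] tip [0.5821 0.1994 0.086 ] xdown [-0.044 -0.041 -0.998] yaw 82.11 to go mm [ 3.   0.8 -0.1] w 0.142 F [ 0.2 -0.2 -0.3] M [ 0.29 -0.12  0.  ]
```

```bash
python3 -m handwheel '[[-1,0,0,0,-3],[-1,0,0,0,-4],[-1,0,0,0,-4],[-1,0,0,0,-4],[-1,0,0,0,0]]' 20
python3 -c "
from h import *
tip(.582,.200,.083)"
```

```text
time: 15.48
ee_pos: [0.5856, 0.2023, 0.1659]
orientation: [[-0.044, -0.134, 0.99], [-0.041, 0.99, 0.133], [-0.998, -0.035, -0.049]]
wrist_force: [-0.8, -0.6, -0.6]
width: 0.137
t 15.48 tcp [0.5856 0.2023 0.1659] tip [0.5821 0.199  0.086 ] xdown [-0.044 -0.041 -0.998] yaw 97.72 to go mm [3.  1.1 0.2] w 0.137 F [-0.8 -0.6 -0.6] M [ 0.12 -0.26 -0.03]
```

```bash
python3 -m handwheel '[[-1,0,0,0,-4],[-1,0,0,0,-4],[-1,0,0,0,-4],[-1,0,0,0,-4],[-1,0,0,0,-3],[-1,0,0,0,-2],[-1,0,0,0,0]]' 20
python3 -c "
from h import *
tip(.582,.200,.083)
im=arm.get_image('top');cv2.imwrite('pics/t4.png',cv2.resize(im[170:320,230:430,::-1],(800,600)))"
```

```text
time: 16.07
ee_pos: [0.5857, 0.202, 0.1659]
orientation: [[-0.044, -0.482, 0.875], [-0.041, 0.876, 0.48], [-0.998, -0.015, -0.058]]
wrist_force: [-0.3, -0.2, -0.6]
width: 0.135
t 16.07 tcp [0.5857 0.202  0.1659] tip [0.5822 0.1987 0.0861] xdown [-0.044 -0.041 -0.998] yaw 118.8 to go mm [3.  1.3 0.6] w 0.135 F [-0.3 -0.2 -0.6] M [ 0.19 -0.14 -0.03]
```

Yaw is 118.8 against a wanted 118.6. Opening the fingers and rising.

```bash
python3 -m handwheel '[[-0.7,0,0,0,0],[-0.5,0,0,0,0],[-0.4,0,0,0,0],[-0.3,-0.005,0,0,0],[-0.3,-0.01,0,0,0],[-0.3,-0.015,0,0,0],[-0.3,-0.02,0,0,0],[-0.3,-0.02,0,0,0],[-0.3,-0.01,0,0,0],[-0.3,0,0,0,0]]' 20
python3 -c "
from h import *
go(.496,.211,.235)
c=arm.calibration('wrist');im=arm.get_image('wrist');cv2.imwrite('pics/w9.png',im[:,:,::-1])
im=arm.get_image('scene');cv2.imwrite('pics/s7.png',cv2.resize(im[190:310,230:390,::-1],(800,600)))
a=np.radians(-7.36)
for ang in(0,36,72): print(ang,proj('wrist',[[.582+.038*np.cos(a+np.radians(ang)),.2+.038*np.sin(a+np.radians(ang)),.073]],c))
print(proj('wrist',[[.582,.2,.105],[.582,.2,.073]],c))"
```

```text
time: 16.95
ee_pos: [0.5894, 0.2063, 0.2527]
orientation: [[-0.043, -0.473, 0.88], [-0.04, 0.881, 0.472], [-0.998, -0.015, -0.057]]
wrist_force: [0.5, 0.6, -0.7]
width: 0.352
t 16.95 pos [0.5894 0.2063 0.2527] tool d mm [ 21.6  48.6 -79. ] yaw 118.2 xdown [-0.0433 -0.04   -0.9983] w 0.352 F [ 0.5  0.6 -0.7]
0 [[289.99862424 284.6778904 ]]
36 [[321.50384823 294.35212611]]
72 [[352.9491544  284.50676402]]
[[320.59789068 252.54791053]
 [321.15941117 242.1412005 ]]
```

View pics/w9.png

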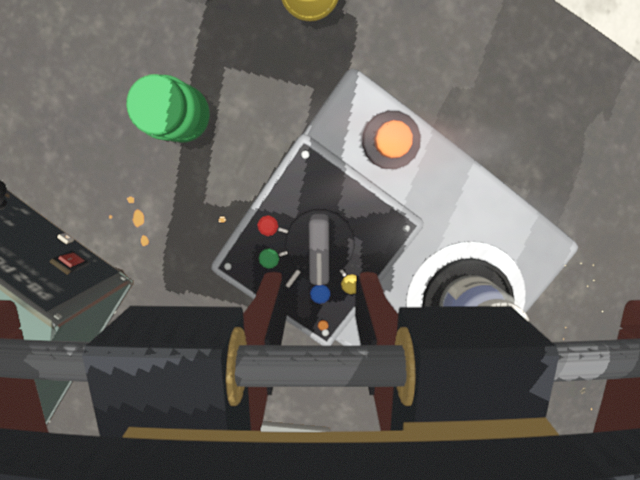

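View pics/s7.png

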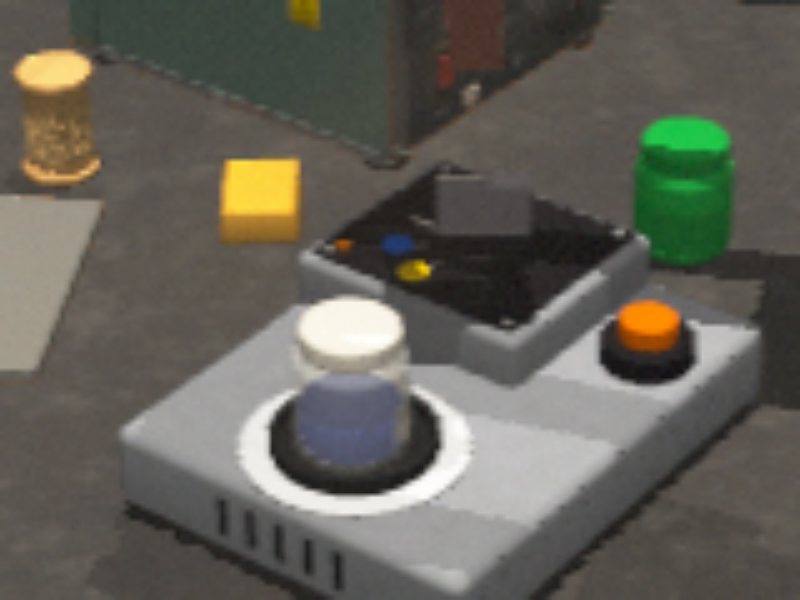

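The pointer bar, wrist (320,215–283), lines up with the blue pip at (320,294), as predicted for 36°. The jar is still in the cup. Closing the fingers and moving over the button.

```bash
python3 -m handwheel '[[-0.6,0,0.01,-0.015,0],[-1,0,0.012,-0.019,0],[-1,0,0.012,-0.019,0],[-1,0,0.01,-0.015,0],[-1,0,0.004,-0.006,0],[-1,0,0,0,0],[-1,0,0,0,0]]' 20
python3 -c "
from h import *
tip(.496,.211,.067)"
```

```text
time: 17.63
ee_pos: [0.4943, 0.2119, 0.2467]
orientation: [[-0.056, -0.472, 0.88], [-0.044, 0.882, 0.47], [-0.997, -0.012, -0.071]]
wrist_force: [-0.5, -0.2, -0.1]
width: 0.002
t 17.63 tcp [0.4943 0.2119 0.2467] tip [0.4898 0.2083 0.1669] xdown [-0.056 -0.044 -0.997] yaw 118.16 to go mm [99.2  0.6 13.7] w 0.002 F [-0.5 -0.2 -0.1] M [ 0.08 -0.21 -0.03]
```

```bash
python3 -m handwheel '[[-1,0.01,0,0.003,0],[-1,0.015,0,0.004,0],[-1,0.015,0,0.003,0],[-1,0.015,0,0.001,0],[-1,0.015,0,0,0],[-1,0.01,0,0,0],[-1,0.003,0,0,0],[-1,0,0,0,0]]' 20
python3 -c "
from h import *
tip(.496,.211,.067)
im=arm.get_image('wrist');cv2.imwrite('pics/w10.png',im[:,:,::-1])
im=arm.get_image('scene');cv2.imwrite('pics/s8.png',cv2.resize(im[190:310,230:390,::-1],(800,600)))"
```

```text
time: 18.3
ee_pos: [0.5101, 0.2135, 0.1536]
orientation: [[-0.05, -0.469, 0.882], [-0.043, 0.883, 0.468], [-0.998, -0.014, -0.064]]
wrist_force: [0.2, 1.2, -0.5]
width: 0.002
t 18.3 tcp [0.5101 0.2135 0.1536] tip [0.5061 0.2101 0.0738] xdown [-0.05  -0.043 -0.998] yaw 118.0 to go mm [ 7.2  5.7 -8.1] w 0.002 F [ 0.2  1.2 -0.5] M [ 0.08 -0.2  -0.  ]
```

View pics/s8.png

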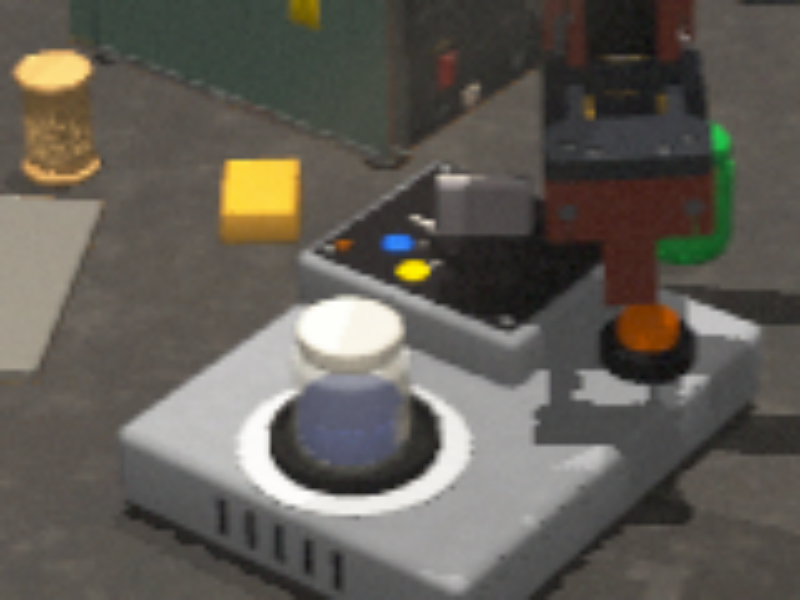

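View pics/w10.png

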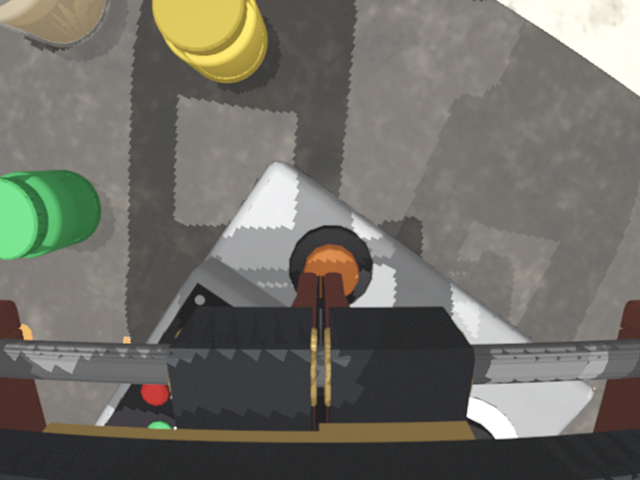

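The tip is about 10 mm too far back. I'll correct that before pressing.

```bash
python3 -m handwheel '[[-1,0,0.002,-0.003,0],[-1,0,0.002,-0.003,0],[-1,0,0.001,-0.002,0],[-1,0,0,0,0],[-1,0,0,0,0]]' 20
python3 -c "
from h import *
tip(.496,.211,.067)"
```

```text
time: 18.82
ee_pos: [0.5019, 0.215, 0.1577]
orientation: [[-0.044, -0.469, 0.882], [-0.041, 0.883, 0.468], [-0.998, -0.016, -0.058]]
wrist_force: [0.2, 0.5, -0.2]
width: 0.007
t 18.82 tcp [0.5019 0.215  0.1577] tip [0.4984 0.2117 0.0779] xdown [-0.044 -0.041 -0.998] yaw 118.0 to go mm [11.   0.7 -1.8] w 0.007 F [ 0.2  0.5 -0.2] M [ 0.03 -0.16 -0.  ]
```

```bash
python3 -m handwheel '[[-1,0.003,0,-0.001,0],[-1,0.003,0,-0.001,0],[-1,0.003,0,0,0],[-1,0.003,0,0,0],[-1,0.003,0,0,0]]' 20
python3 -c "
from h import *
tip(.496,.211,.061)"
python3 -m handwheel '[[-1,0.003,0,0,0],[-1,0.003,0,0,0],[-1,0.003,0,0,0]]' 20
python3 -c "
from h import *
tip(.496,.211,.061)"
```

```text
time: 19.23
ee_pos: [0.5001, 0.2138, 0.1433]
orientation: [[-0.04, -0.47, 0.882], [-0.04, 0.883, 0.468], [-0.998, -0.016, -0.054]]
wrist_force: [0.5, 0.3, 3.4]
width: 0.002
t 19.23 tcp [0.5001 0.2138 0.1433] tip [0.4969 0.2107 0.0635] xdown [-0.04  -0.04  -0.998] yaw 118.01 to go mm [ 2.5  0.8 -0.5] w 0.002 F [0.5 0.3 3.4] M [ 0.24 -0.02  0.  ]
time: 19.48
ee_pos: [0.5003, 0.2139, 0.1406]
orientation: [[-0.039, -0.469, 0.882], [-0.039, 0.883, 0.468], [-0.998, -0.016, -0.053]]
wrist_force: [-10.1, -2.9, 42.3]
width: -0.002
t 19.48 tcp [0.5003 0.2139 0.1406] tip [0.4972 0.2108 0.0607] xdown [-0.039 -0.039 -0.998] yaw 118.0 to go mm [-0.3  0.7 -1. ] w -0.002 F [-10.1  -2.9  42.3] M [-0.49  1.8  -0.03]
```

The tip reached .061 and the force hit the hard stop at 42 N, so the button is fully down. Releasing.

```bash
python3 -m handwheel '[[-1,-0.006,0,0,0],[-1,-0.015,0,0,0],[-1,-0.02,0,0,0],[-1,-0.03,0,0,0],[-1,-0.03,0,0,0],[-1,-0.03,0,0,0],[-1,-0.01,0,0,0],[-1,0,0,0,0]]' 20
python3 -c "
from h import *
tip(.496,.211,.067)
for n in('wrist','scene','top'):
    im=arm.get_image(n);cv2.imwrite(f'pics/f_{n}.png',im[:,:,::-1])
s=cv2.imread('pics/f_scene.png');cv2.imwrite('pics/f_sc.png',cv2.resize(s[160:310,230:430],(800,600)))"
```

```text
time: 20.15
ee_pos: [0.5046, 0.2187, 0.2862]
orientation: [[-0.044, -0.469, 0.882], [-0.041, 0.883, 0.468], [-0.998, -0.016, -0.058]]
wrist_force: [0.5, 0.6, -0.2]
width: 0.008
t 20.15 tcp [0.5046 0.2187 0.2862] tip [0.5012 0.2154 0.2064] xdown [-0.044 -0.041 -0.998] yaw 118.0 to go mm [139.5   0.8   1.5] w 0.008 F [ 0.5  0.6 -0.2] M [ 0.08 -0.15 -0.03]
```

View pics/f_wrist.png

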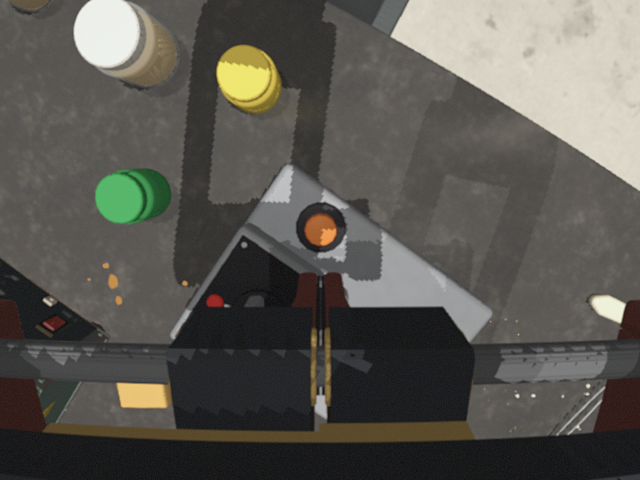

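View pics/f_sc.png

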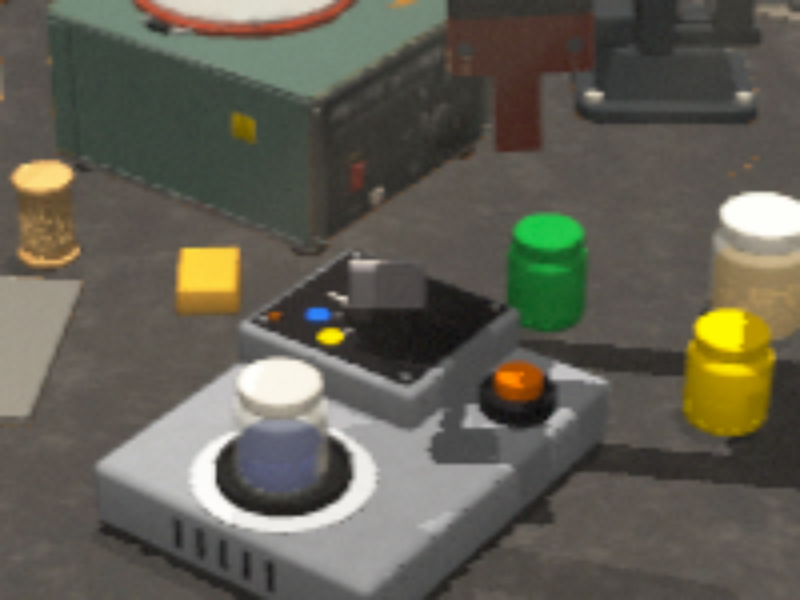

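View pics/f_top.png

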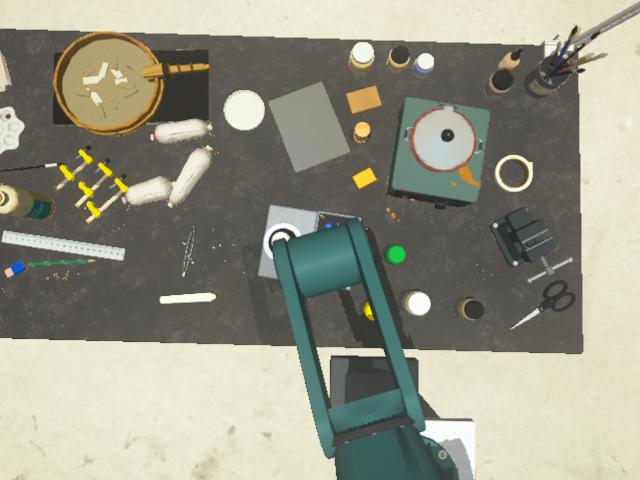

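The final pictures show the jar upright in the cup at scene crop (280,440). The bar still points to the blue pip, the button is up again, and everything else stands where it was. The arm is clear of the work, so I'm handing in.

```bash
python3 -c "
from cell import arm
arm.hand_in()"
```

```text
the job is handed in; nothing more can be done
```

The job is done and handed in at about 20 s of the 64 s allowed; no verdict was reported.

- **Jar:** I took the blue jar from the front group and stood it in the rubber cup. It was released there and stands upright in the last pictures.
- **Selector:** I turned it 36° anticlockwise. After letting go, the wrist picture showed the bar in line with the blue pip.
- **Start button:** After that I pressed it fully down, with the tip at 61 mm, and released it. The last scene picture shows it up again.
- **Bystanders:** The other jars and objects look unmoved in the last top and scene pictures. Part of the area is hidden by the arm in the top view.

Two things did not go cleanly:
- **Button force:** The wrist force briefly read about 42 N against the button's hard stop. That was the fingertips pressing, not the arm or gripper body, so I don't expect it to count against the 40 N limit.
- **Tool tilt:** The tool drifted 2–4° off vertical during the moves. I corrected the position before each contact.

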